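Hold a shaft collar on the flat of a bench drive

ROBOT

A 6-joint arm with a two-finger parallel gripper is mounted at the origin on the work surface. World frame = base frame: x ahead of the robot, y to its left, z up, the work surface at z = 0. Lengths are in m, angles in rad, forces in N, time in s.
With the tool pointing down it reaches from about 0.375 to 0.975 m from the base axis. Payload 3.8 kg.
Tool frame: the origin (TCP) lies between the finger pads; the fingertips stand tips_ahead ahead of it and the grasp point (between the pads) lies 3 mm ahead of it (tips_ahead is the distance from the TCP to the fingertips, in m); z points along the fingers, y is the line along which they close (so a half turn about z gives the same grasp; the last joint's range is limited). The gripper opens to 88 mm and grips with 3 to 60 N. Pads are 18 mm wide; open, the fingers measure 123 mm over their backs; the gripper's body (75 mm by 187 mm) begins 45 mm behind the grasp point.
Start: joints at [1.178, 0.264, 1.604, -0, 1.274, -0.037], TCP at [0.235, 0.633, 0.261] pointing down, gripper open.
Joint ranges: [-2.63, 2.63], [-0.94, 2.18], [0.31, 2.57], [-1.31, 4.45], [0, 2.66], [-2.55, 2.55]. Speed limits (rad/s): [2.57, 2.57, 3.14, 3.14, 3.14, 3.14].

INTERFACE

Orientations are given as a 3x3 rotation matrix whose columns are the frame's x, y, z axes.
In Python, from plant import * gives the robot as it stands. The module is installed in compiled form; this text tells all that it offers.
- The arm moves only by the tool servo_tool, never from a script. Its argument "moves" is a list of rows, each an object with "offset": the shift along the tool's x, y, z in m, a list of three; "rot": the turn, a rotation vector about the tool's x, y, z in rad, a list of three. In form: [{"offset": [tx, ty, tz], "rot": [ax, ay, az]}, ...]. A call has exactly 10 rows; each row shifts and turns the commanded pose from where the row before left it, along the tool's axes as they then stand; what a row does not reach is not made up. A row lasts 1/10 s, in which the tool goes at most 50 mm and 8.59 degrees, less where a joint would pass 70% of its speed; a pose out of reach is approached as far as the arm can. A call is refused whole if a number of a shift passes 0.05 or a number of a turn 0.15, either way. A call with a gripper value outside its range is refused whole. "jaw" is the closure, from 0 (fully open) to 1 (shut), set as the call begins (left out, the last holds). The fingers move at their own pace and stop on an object; the grip force is fixed at half the most. Time passes only in rows, so rows that do not move let the fingers close, or fill a call up. It gives the time, the measured TCP pose, the force, the opening and the grip force at its end, in the units of the state.
- read_state(): the state, without advancing time (a new reading comes with each control period).
- grab_frame(name): name is "side" or "top" or "wrist"; returns a dict with "img" (480x640x3 uint8, red, green, blue), "z_map" (480x640 float32, m along the optical axis (not along the pixel's ray), 0 where there is no reading), "camera_matrix" (3x3 intrinsics, pixels), "view" (4x4, takes a point from world to camera coordinates). Camera axes: x right, y down, z forward; pixel columns grow to the right and rows downward; lengths in m; the calibration is good to about 2 mm. A picture is of the moment at which its call begins.
- sign_off(): hands the job in; it is judged then, once.
Trained networks look in a picture, given as the dict that the camera call returned (one of the last four; its "shot" number tells which), for a name from the list of things; names that differ only in an ending like _2 or _b are one class to them, and where a whole thing is asked for, a point or a joint stands for the part that bears it (a point fixed in the world has none). Each returns a list of dicts, best first, with "p" (0 to 1); they miss things now and then, are a little off and sometimes report something else, mostly with a low value. They report only what shows in the picture. A call takes as long as a camera call. They do not tell look-alikes from the thing itself.
- regions_of(name, picture): "region" (480x640 bool, what is visible of it).
- tip_of(name, picture): "xyz" ([x, y, z] in m, in the coordinates of the camera as it stood for that picture, good to about 4 mm: a listed point, or the origin of a listed thing).
The state is a dict: "t": time; "qpos": joint angles; "joint_vel": joint speeds; "effort": joint torques, N m; "tool_pos": TCP position; "eef_rot": TCP orientation; "wrist_force": force on the tool from outside, world axes, zero at the start; "moment": the same for the moment, N m; "grip_width": finger opening in m; "grip_force": force on a finger pad.
Only numpy, scipy, OpenCV 4.12 (cv2) and the standard library are available. Lean on these libraries where they do the work, as an engineer would, in place of code of your own. Each camera call takes 0.05 s, during which the arm holds its last target. There are 200 camera calls.

TASK

Fit the steel collar with the brass set-screw on the upright shaft of the blue bench drive: turn the shaft until one of its two flats faces the side of the drive marked yellow, and slip the collar over the shaft with its screw on that side, fully down onto the bearing face, so that the screw sits over the flat. Finish while still holding the collar, pressed down on the bearing face so that it is ready for the screw to be tightened. Leave the other things on the bench where they are.

Things in the scene. Friction and masses are not known exactly. Their poses are not given: they have to be found in the camera images.
- drive: Bench drive, bolted down: base plate 150 x 120 x 12 mm, blue gear housing 100 x 96 mm, 55 mm high, on it a round aluminium bearing boss 46 mm across, up to 75 mm. Origin: centre of its underside, on the shaft's axis; z up; -x is its marked side (yellow bars on base plate and housing top). The upright shaft turns in it either way without stops in reach, with slight friction (0.08 N m).
- bearing_face (a point): Centre of the bearing boss's flat top face, on the shaft's axis, 75 mm above the drive's origin: the collar's underside comes to rest here.
- shaft_top (a point): Centre of the shaft's top end, 48 mm above the bearing face, with a 2.5 mm chamfer. Has the drive's axes; does not turn with the shaft. Steel shaft 32 mm across with two opposite flats over its whole free length, 20 mm across the flats (each 10 mm from the axis, 25 mm wide, dyed red; a red line on the end face runs from flat to flat).
- shaft_mid (a point): On the shaft's axis, half-way up its free length, 24 mm above the bearing face; has the drive's axes, does not turn with the shaft. How far the shaft is turned is not reported: see it, or feel it as the direction in which the shaft is 20 mm thick instead of up to 32. At the start a flat faces 0.8 to 1.57 rad away, either way, from the marked side (its opposite likewise).
- collar: Steel shaft collar, loose: 50 mm outside diameter, 35 mm bore, 28 mm high, 0.2 to 0.3 kg. Origin: centre of its underside; z up along its axis; -x points to its set-screw. Starts lying flat on the bench. The screw's tip, 8 mm thick, reaches into the bore to 11.5 mm from the axis at mid-height: it passes over the shaft only above a flat (to about 0.25 rad), else it stops on the shaft's end.
- collar_center (a point): Centre of the collar, on its axis, half-way up (14 mm above its underside); same axes as the collar.
- collar_screw (a point): Middle of the set-screw's brass head (15 mm across), 34 mm from the collar's axis in its -x direction, at mid-height. The head's end lies 38 mm from the axis.
- spacer_center (a point): Bystander: centre of a plain copper-coloured ring without a screw, 50 mm outside diameter, 35 mm bore, 28 mm high. Not to be used.
- spray_can: Bystander: white spray can with a red cap, 66 mm across, 190 mm high; origin at the centre of its underside.
- disc: Bystander: black and yellow grinding disc lying flat, 114 mm across, 6 mm thick; origin at the centre of its underside.
- tape: Bystander: black and yellow tape measure standing on edge, 75 x 40 x 70 mm; origin at the centre of its underside.
- block: Bystander: copper block, 50 x 50 x 75 mm; origin at the centre of its underside.
- screwdriver_grip (a point): Bystander: middle of the handle of a screwdriver with a blue handle, lying on the bench.
- punch: Bystander: pointed steel cone, 48 mm across at its foot, 70 mm high; origin at the centre of its underside.
Things that resemble listed ones, but are neither listed nor needed, are in the scene too. What is shaped like the collar but green, red or turquoise is not meant.

How it is judged:
At the end, for the whole second after the job is handed in: Collar round the shaft: centre within 5 mm of the axis, underside within 2.5 mm of the bearing face, tilt under 0.09 rad, screw within 0.25 rad of the marked side (possible only over a flat), at rest; fingers still on it with over 3 N, and it presses on the drive with over 4 N (horizontal distance between collar_center and bearing_face below 0.005 m and z of collar_center in the frame of drive between 0.0865 and 0.0915 m and angle between collar's own z axis and vertical below 0.09 rad and angle between the x axis of collar and the x axis of drive, either way round below 0.25 rad and x of collar_screw in the frame of drive below -0.02 m and linear speed of collar below 0.02 m/s and contact force between the fingers and collar above 3 N and contact force between collar and drive above 4 N); the arm keeps its last pose, push and grip.
It fails at once if a bystander is moved more than 30 mm (distance of any of spacer_center, spray_can, disc, tape, block, screwdriver_grip, punch from where it was at the start of the episode above 0.03 m).
It also fails if it takes over 51 s, if anything falls off the work surface, if the arm or the gripper's body presses on something with over 40 N, if the wrist force passes 120 N, or if a joint passes its speed limit or range.

## Working session

There is one attempt and no reset: what is moved stays moved. The work goes in short steps, Python scripts to look and compute and a tool call to move; the robot and the scene stay as the last step left them, time stands still between calls to the robot, and variables do not carry over. Pictures are saved under pics/ and viewed, at most 10 in all, crops included, and the job is handed in when it is done.

Besides the shell and the picture viewer there is one more tool, called in YAML: its name, and indented under it one key for each argument. servo_tool: Moves the arm, as the interface text tells. Its arguments: {"type":"object","properties":{"moves":{"type":"array","items":{"type":"object","properties":{"offset":{"type":"array","items":{"type":"number"}},"rot":{"type":"array","items":{"type":"number"}}}}},"jaw":{"type":"number"}},"required":["moves"]}

```bash
mkdir -p pics; cat > h.py <<'E'
from plant import *
import numpy as np, cv2
np.set_printoptions(precision=4,suppress=True)
def save(f,name): cv2.imwrite('pics/'+name,cv2.cvtColor(f["img"],cv2.COLOR_RGB2BGR))
def w(f,p):
    return (np.linalg.inv(f["view"])@np.r_[p,1])[:3]
def px(f,p):
    c=f["view"]@np.r_[p,1]; q=f["camera_matrix"]@c[:3]; return q[:2]/q[2]
def cloud(f):
    z=f["z_map"]; K=f["camera_matrix"]; v,u=np.mgrid[:480,:640]
    P=np.stack([(u-K[0,2])*z/K[0,0],(v-K[1,2])*z/K[1,1],z,np.ones_like(z)],-1)
    return (P@np.linalg.inv(f["view"]).T)[...,:3]
E
python3 - <<'E'
from h import *
s=read_state(); print({k:np.array(v) for k,v in s.items()})
for c in ["top","side"]:
    f=grab_frame(c); save(f,c+"0.png")
    for n in ["drive","bearing_face","shaft_top","collar","collar_center","collar_screw","spacer_center","spray_can","block","tape","punch"]:
        for r in tip_of(n,f)[:4]: 
            q=w(f,r["xyz"]); print(c,n,round(r["p"],2),q,px(f,q).round())
E
```

```text
{'t': array(0.), 'qpos': array([ 1.1781,  0.2648,  1.6054, -0.    ,  1.2737, -0.0369]), 'joint_vel': array([ 0.0003, -0.0002,  0.0001,  0.0005, -0.0003,  0.0003]), 'effort': array([ -0.0022, -50.2096, -35.6881,   0.0726,   0.0293,  -0.0002]), 'tool_pos': array([0.2349, 0.6321, 0.2594]), 'eef_rot': array([[-0.9374,  0.3484, -0.0009],
       [ 0.3484,  0.9374, -0.0021],
       [ 0.0001, -0.0023, -1.    ]]), 'wrist_force': array([-0.0094,  0.7379,  0.1583]), 'moment': array([-0.0578,  0.0265, -0.0024]), 'grip_force': array(0.), 'grip_width': array(0.0886)}
top drive 0.64 [ 0.563   0.0633 -0.0042] [297. 247.]
top bearing_face 0.85 [0.559  0.0643 0.0787] [295. 241.]
top bearing_face 0.2 [0.5627 0.068  0.0995] [293. 237.]
top shaft_top 0.65 [0.5594 0.0627 0.1251] [295. 236.]
top collar 0.69 [ 0.4758 -0.2025  0.0028] [398. 279.]
top collar 0.64 [ 0.4122 -0.3054  0.0033] [439. 303.]
top collar 0.61 [ 0.3615 -0.1907  0.0011] [395. 323.]
top collar 0.6 [ 0.4153 -0.1078  0.0039] [363. 302.]
top collar_center 0.81 [ 0.4163 -0.1032  0.0165] [361. 301.]
top collar_center 0.65 [ 0.4714 -0.2047  0.0
[... 1605 characters left out ...]
0.3501 -0.2142  0.0123] [243. 363.]
side collar_screw 0.7 [ 0.3855 -0.0896  0.0157] [252. 305.]
side spacer_center 0.79 [ 0.6344 -0.2452  0.0123] [409. 338.]
side spacer_center 0.5 [ 0.4164  0.3933 -0.0042] [235. 186.]
side spray_can 0.9 [ 0.6222 -0.393  -0.0034] [444. 421.]
side spray_can 0.71 [ 0.4696 -0.3957 -0.0005] [348. 451.]
side block 0.7 [0.6861 0.3719 0.002 ] [331. 173.]
side tape 0.86 [ 0.4163  0.3942 -0.0032] [235. 186.]
side tape 0.7 [ 0.4761 -0.2036  0.0027] [315. 344.]
side tape 0.65 [ 0.4804 -0.2022  0.0133] [317. 339.]
side punch 0.96 [ 0.4698 -0.3922 -0.0009] [347. 448.]
side punch 0.48 [ 0.4797 -0.2019  0.0136] [317. 339.]
side punch 0.34 [0.5608 0.067  0.0952] [318. 210.]
```

View pics/top0.png

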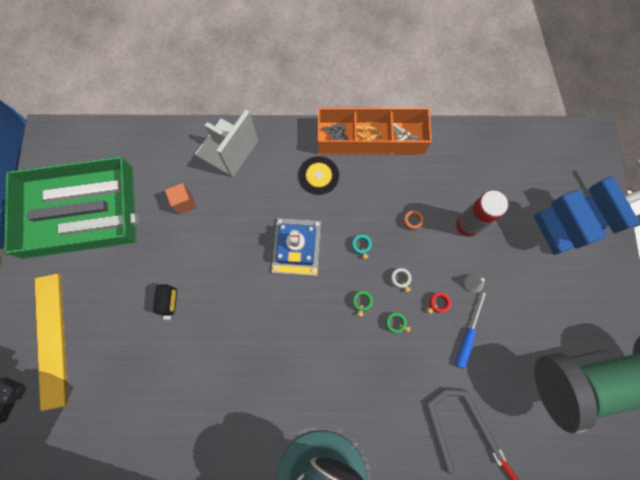

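```bash
python3 - <<'E'
import cv2,numpy as np
a=cv2.imread('pics/top0.png'); b=cv2.imread('pics/side0.png')
c1=cv2.resize(a[190:290,240:350],None,fx=3.6,fy=3.6,interpolation=cv2.INTER_CUBIC)
c2=cv2.resize(b[170:290,260:380],(396,396),interpolation=cv2.INTER_CUBIC)
h=360
cv2.imwrite('pics/crop0.png',np.hstack([c1,cv2.resize(c2,(360,360))]))
E
```

```text
(no output)
```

View pics/crop0.png

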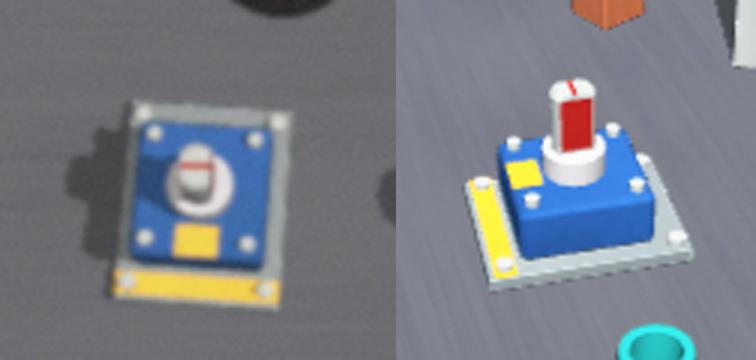

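Top view: the steel collar is at (401,279) with its screw toward (407,289). The drive is at (297,247), with its yellow side toward the bottom of the picture (world −x). The crop shows the red line running left to right, so the flats face about ±y. I'll move above the shaft.

servo_tool:
  moves:
    - {"offset": [-0.0315,-0.026,0],"rot": [0,0,0]}
    - {"offset": [-0.0315,-0.026,0],"rot": [0,0,0]}
    - {"offset": [-0.0315,-0.026,0],"rot": [0,0,0]}
    - {"offset": [-0.0315,-0.026,0],"rot": [0,0,0]}
    - {"offset": [-0.0315,-0.026,0],"rot": [0,0,0]}
    - {"offset": [-0.0315,-0.026,0],"rot": [0,0,0]}
    - {"offset": [-0.0315,-0.026,0],"rot": [0,0,0]}
    - {"offset": [-0.0315,-0.026,0],"rot": [0,0,0]}
    - {"offset": [-0.0315,-0.026,0],"rot": [0,0,0]}
    - {"offset": [-0.0315,-0.026,0],"rot": [0,0,0]}
  jaw: 0

```text
t: 2.2
tool_pos: [0.4404, 0.2778, 0.261]
eef_rot: [[-0.937, 0.348, 0.001], [0.348, 0.937, 0.0], [-0.001, 0.001, -1.0]]
wrist_force: [0.7, 0.0, -0.4]
grip_width: 0.0884
grip_force: 0.0
```

servo_tool:
  moves:
    - {"offset": [-0.0315,-0.026,0],"rot": [0,0,0]}
    - {"offset": [-0.0315,-0.026,0],"rot": [0,0,0]}
    - {"offset": [-0.0315,-0.026,0],"rot": [0,0,0]}
    - {"offset": [-0.0315,-0.026,0],"rot": [0,0,0]}
    - {"offset": [-0.03,-0.026,0],"rot": [0,0,0]}
    - {"offset": [-0.03,-0.026,0],"rot": [0,0,0]}
    - {"offset": [0,0,0],"rot": [0,0,0]}
    - {"offset": [0,0,0],"rot": [0,0,0]}
    - {"offset": [0,0,0],"rot": [0,0,0]}
    - {"offset": [0,0,0],"rot": [0,0,0]}

```text
t: 3.2
tool_pos: [0.5593, 0.0694, 0.2607]
eef_rot: [[-0.938, 0.347, -0.0], [0.347, 0.938, 0.0], [0.0, 0.0, -1.0]]
wrist_force: [0.4, -0.7, -0.1]
grip_width: 0.0883
grip_force: 0.0
```

```bash
python3 - <<'E'
from h import *
s=read_state(); print(s["t"],s["tool_pos"],s["eef_rot"],s["qpos"])
f=grab_frame("wrist"); save(f,"w1.png"); print(np.linalg.inv(f["view"]))
for n in ["shaft_top","bearing_face","drive"]:
    for r in tip_of(n,f)[:2]:
        q=w(f,r["xyz"]); print(n,round(r["p"],2),q,px(f,q).round())
P=cloud(f); I=f["img"].astype(int); ok=f["z_map"]>0
red=ok&(I[...,0]>120)&(I[...,1]<70)&(I[...,2]<80)
top=red&(P[...,2]>0.118)&(P[...,2]<0.13); print(top.sum(),red.sum())
A=P[top][:,:2]
if len(A)>10:
    c=A.mean(0);u,d,v=np.linalg.svd(A-c);print("line",c,v[0],d)
m=ok&(P[...,2]>0.117)&(P[...,2]<0.13)&(np.hypot(P[...,0]-.56,P[...,1]-.065)<.03)
print("endface rect",m.sum(),cv2.minAreaRect(P[m][:,:2].astype(np.float32)*1000))
b=ok&(P[...,2]>0.07)&(P[...,2]<0.08)&(np.hypot(P[...,0]-.56,P[...,1]-.065)<.04)
if b.sum(): print("boss",cv2.minEnclosingCircle(P[b][:,:2].astype(np.float32)*1000),np.median(P[b][:,2]))
blue=ok&(I[...,2]>120)&(I[...,0]<80)&(P[...,2]>.04)&(P[...,2]<.065)
if blue.sum(): print("housing",cv2.minAreaRect(P[blue][:,:2].astype(np.float32)*1000),np.median(P[blue][:,2]))
E
```

```text
3.2 [0.5593 0.0694 0.2607] [[-0.9379  0.3469 -0.0003]
 [ 0.3469  0.9379  0.0003]
 [ 0.0004  0.0002 -1.    ]] [ 0.0791  0.054   1.8454  0.0003  1.2424 -1.1375]
[[ 0.3477  0.9038  0.2496  0.4943]
 [ 0.9376 -0.3351 -0.0929  0.0926]
 [-0.0003  0.2664 -0.9639  0.3852]
 [ 0.      0.      0.      1.    ]]
shaft_top 0.86 [0.5625 0.0677 0.125 ] [321. 249.]
shaft_top 0.74 [ 0.6827  0.3697 -0.0039] [617. 224.]
bearing_face 0.55 [0.5583 0.0691 0.0777] [320. 230.]
bearing_face 0.32 [0.5573 0.0687 0.0988] [320. 234.]
drive 0.84 [0.5642 0.0665 0.0003] [320. 220.]
drive 0.18 [ 0.6808  0.3694 -0.0042] [616. 223.]
2 936
endface rect 1055 ((560.1574096679688, 65.75467681884766), (20.462257385253906, 32.116607666015625), 87.97874450683594)
boss ((559.6358642578125, 65.51555633544922), 22.840347290039062) 0.07540645225454928
housing ((558.94580078125, 67.59976959228516), (92.34851837158203, 96.36310577392578), 85.4873046875) 0.05513611373935293
```

View pics/w1.png

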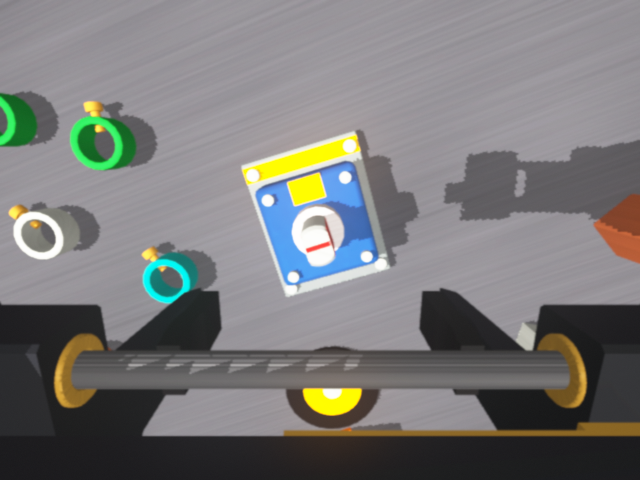

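The wrist view shows the shaft end at (318,245) with its red line, and the yellow bar at (305,155). Depth gives the axis at (0.560, 0.0657), the flat normal at 88° and the drive yaw at about −4.5°. Next I'll grip the flats.

servo_tool:
  moves:
    - {"offset": [-0.002,-0.0033,0],"rot": [0,0,-0.106]}
    - {"offset": [0,0,0],"rot": [0,0,-0.106]}
    - {"offset": [0,0,0.02],"rot": [0,0,-0.106]}
    - {"offset": [0,0,0.03],"rot": [0,0,0]}
    - {"offset": [0,0,0.03],"rot": [0,0,0]}
    - {"offset": [0,0,0.03],"rot": [0,0,0]}
    - {"offset": [0,0,0.02],"rot": [0,0,0]}
    - {"offset": [0,0,0.019],"rot": [0,0,0]}
    - {"offset": [0,0,0],"rot": [0,0,0]}
    - {"offset": [0,0,0],"rot": [0,0,0]}

```text
t: 4.4
tool_pos: [0.5604, 0.0648, 0.1118]
eef_rot: [[-0.999, 0.037, -0.001], [0.037, 0.999, -0.0], [0.001, -0.0, -1.0]]
wrist_force: [-0.6, -0.0, -0.3]
grip_width: 0.0879
grip_force: 0.0
```

servo_tool:
  moves:
    - {"offset": [0,0,0],"rot": [0,0,0]}
    - {"offset": [0,0,0],"rot": [0,0,0]}
    - {"offset": [0,0,0],"rot": [0,0,0]}
    - {"offset": [0,0,0],"rot": [0,0,0]}
    - {"offset": [0,0,0],"rot": [0,0,0]}
    - {"offset": [0,0,0],"rot": [0,0,0]}
    - {"offset": [0,0,0],"rot": [0,0,0]}
    - {"offset": [0,0,0],"rot": [0,0,0]}
    - {"offset": [0,0,0],"rot": [0,0,0]}
    - {"offset": [0,0,0],"rot": [0,0,0]}
  jaw: 1

```text
t: 5.4
tool_pos: [0.5605, 0.0666, 0.1116]
eef_rot: [[-0.999, 0.039, 0.0], [0.039, 0.999, 0.004], [0.0, 0.004, -1.0]]
wrist_force: [1.4, 7.2, -1.2]
grip_width: 0.0197
grip_force: 30.0
```

The opening of 19.7 mm means both flats are gripped. Turning the shaft by 1.61 rad.

servo_tool:
  moves:
    - {"offset": [0,0.0015,0],"rot": [0,0,0.05]}
    - {"offset": [0,0,0],"rot": [0,0,0.14]}
    - {"offset": [0,0,0],"rot": [0,0,0.14]}
    - {"offset": [0,0,0],"rot": [0,0,0.14]}
    - {"offset": [0,0,0],"rot": [0,0,0.14]}
    - {"offset": [0,0,0],"rot": [0,0,0.14]}
    - {"offset": [0,0,0],"rot": [0,0,0.14]}
    - {"offset": [0,0,0],"rot": [0,0,0.14]}
    - {"offset": [0,0,0],"rot": [0,0,0.14]}
    - {"offset": [0,0,0],"rot": [0,0,0.14]}

```text
t: 6.4
tool_pos: [0.561, 0.0671, 0.1116]
eef_rot: [[-0.215, 0.977, 0.001], [0.977, 0.215, 0.002], [0.002, 0.001, -1.0]]
wrist_force: [1.6, 4.0, -1.2]
grip_width: 0.0198
grip_force: 30.0
```

servo_tool:
  moves:
    - {"offset": [0,0,0],"rot": [0,0,0.14]}
    - {"offset": [0,0,0],"rot": [0,0,0.1]}
    - {"offset": [0,0,0],"rot": [0,0,0.06]}
    - {"offset": [0,0,0],"rot": [0,0,0]}
    - {"offset": [0,0,0],"rot": [0,0,0]}
    - {"offset": [0,0,0],"rot": [0,0,0]}
    - {"offset": [0,0,0],"rot": [0,0,0]}
    - {"offset": [0,0,0],"rot": [0,0,0]}
    - {"offset": [0,0,0],"rot": [0,0,0]}
    - {"offset": [0,0,0],"rot": [0,0,0]}

```text
t: 7.4
tool_pos: [0.5611, 0.0671, 0.1116]
eef_rot: [[0.076, 0.997, 0.001], [0.997, -0.076, 0.002], [0.002, 0.001, -1.0]]
wrist_force: [2.1, 4.9, -2.0]
grip_width: 0.02
grip_force: 30.0
```

servo_tool:
  moves:
    - {"offset": [0,0,0],"rot": [0,0,0]}
    - {"offset": [0,0,0],"rot": [0,0,0]}
    - {"offset": [0,0,0],"rot": [0,0,0]}
    - {"offset": [0,0,0],"rot": [0,0,0]}
    - {"offset": [0,0,-0.02],"rot": [0,0,0]}
    - {"offset": [0,0,-0.04],"rot": [0,0,0]}
    - {"offset": [0,0,-0.04],"rot": [0,0,0]}
    - {"offset": [-0.02,-0.005,0],"rot": [0,0,0]}
    - {"offset": [-0.036,-0.009,0],"rot": [0,0,0]}
    - {"offset": [-0.04,-0.01,0],"rot": [0,0,0]}
  jaw: 0

```text
t: 8.4
tool_pos: [0.5294, -0.0284, 0.2125]
eef_rot: [[0.075, 0.997, 0.002], [0.997, -0.075, -0.0], [-0.0, 0.002, -1.0]]
wrist_force: [0.2, -1.2, -0.3]
grip_width: 0.088
grip_force: 0.0
```

servo_tool:
  moves:
    - {"offset": [-0.04,-0.01,0],"rot": [0,0,0]}
    - {"offset": [-0.04,-0.01,0],"rot": [0,0,0]}
    - {"offset": [-0.04,-0.01,0],"rot": [0,0,0]}
    - {"offset": [-0.035,-0.008,0],"rot": [0,0,0]}
    - {"offset": [-0.025,-0.004,0],"rot": [0,0,0]}
    - {"offset": [0,0,0],"rot": [0,0,0.15]}
    - {"offset": [0,0,0],"rot": [0,0,0.15]}
    - {"offset": [0,0,0],"rot": [0,0,0.15]}
    - {"offset": [0,0,0],"rot": [0,0,0]}
    - {"offset": [0,0,0],"rot": [0,0,0]}

```text
t: 9.4
tool_pos: [0.4735, -0.2042, 0.2117]
eef_rot: [[0.5, 0.866, -0.0], [0.866, -0.5, -0.0], [-0.0, -0.0, -1.0]]
wrist_force: [-0.4, -0.3, -0.5]
grip_width: 0.0883
grip_force: 0.0
```

```bash
python3 - <<'E'
from h import *
s=read_state(); print(s["t"],s["tool_pos"],s["eef_rot"],s["qpos"])
f=grab_frame("wrist"); save(f,"w2.png")
for n in ["collar_center","collar_screw"]:
    for r in tip_of(n,f)[:5]:
        q=w(f,r["xyz"]); print(n,round(r["p"],2),q,px(f,q).round())
P=cloud(f); I=f["img"].astype(int); ok=f["z_map"]>0
near=ok&(np.hypot(P[...,0]-.474,P[...,1]+.203)<.045)
t=near&(P[...,2]>.025)&(P[...,2]<.032)
A=P[t][:,:2].astype(np.float32)*1000
print("ring",t.sum(),cv2.minEnclosingCircle(A),cv2.fitEllipse(cv2.convexHull(A)))
br=near&(I[...,0]-I[...,2]>60)&(P[...,2]>.005)
print("brass",br.sum(),P[br].mean(0) if br.sum() else 0)
# shaft check from top camera
g=grab_frame("top"); Q=cloud(g); save(g,"t2.png")
m=(g["z_map"]>0)&(Q[...,2]>0.117)&(Q[...,2]<0.13)&(np.hypot(Q[...,0]-.56,Q[...,1]-.066)<.03)
print("shaft",m.sum(),cv2.minAreaRect(Q[m][:,:2].astype(np.float32)*1000))
E
```

```text
9.4 [ 0.4735 -0.2042  0.2117] [[ 0.4999  0.8661 -0.0001]
 [ 0.8661 -0.4999 -0.0001]
 [-0.0001 -0.     -1.    ]] [-0.4555 -0.0012  1.9952 -0.0001  1.1476  0.0681]
collar_center 0.92 [ 0.359 -0.186  0.019] [204. 270.]
collar_center 0.92 [ 0.5628 -0.1098  0.0181] [358.  72.]
collar_center 0.77 [ 0.4145 -0.105   0.0145] [204. 161.]
collar_center 0.73 [ 0.4743 -0.2117  0.0163] [326. 232.]
collar_center 0.59 [ 0.4118 -0.3047  0.0114] [318. 340.]
collar_screw 0.96 [ 0.3449 -0.2134  0.0148] [209. 299.]
collar_screw 0.86 [ 0.3946 -0.2782  0.0163] [289. 329.]
collar_screw 0.68 [ 0.3812 -0.0991  0.0134] [169. 175.]
collar_screw 0.65 [ 0.5305 -0.12    0.0123] [329. 106.]
collar_screw 0.56 [ 0.446  -0.2193  0.0093] [303. 252.]
ring 1284 ((474.5382995605469, -205.16432189941406), 24.98800277709961) ((474.6491394042969, -205.06602478027344), (49.12033462524414, 49.25060272216797), 86.5724105834961)
brass 1599 [ 0.49   -0.2008  0.2418]
shaft 110 ((560.1621704101562, 66.63131713867188), (20.571380615234375, 31.47310447692871), 0.31037554144859314)
```

View pics/w2.png

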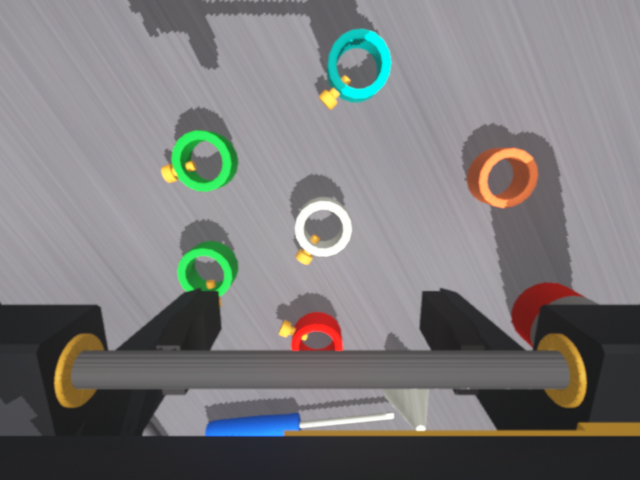

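The steel collar is at (323,227) in the wrist view with its screw at (304,257). I'll compute its yaw from the brass pixels with the height limited.

```bash
python3 - <<'E'
from h import *
f=grab_frame("wrist"); P=cloud(f); I=f["img"].astype(int)
c=np.array([.4746,-.2051]); r=np.hypot(P[...,0]-c[0],P[...,1]-c[1])
br=(f["z_map"]>0)&(r<.045)&(r>.025)&(I[...,0]-I[...,2]>60)&(P[...,2]>.003)&(P[...,2]<.04)
A=P[br]; print(br.sum(),A.mean(0),A.max(0),r[br].max())
hi=A[A[:,2]>.016]; d=c-hi[:,:2].mean(0); print("yaw",np.arctan2(d[1],d[0]),np.linalg.norm(d)); d=c-A[:,:2].mean(0);print(np.arctan2(d[1],d[0]))
E
```

```text
173 [ 0.446  -0.2206  0.0196] [ 0.4518 -0.214   0.0234] 0.037902819863078724
yaw 0.4984885248643669 0.03274346865026454
0.49744735298738424
```

servo_tool:
  moves:
    - {"offset": [0,0.0014,0.02],"rot": [0,0,0.14]}
    - {"offset": [0,0,0.03],"rot": [0,0,0.14]}
    - {"offset": [0,0,0.03],"rot": [0,0,0.14]}
    - {"offset": [0,0,0.03],"rot": [0,0,0.13]}
    - {"offset": [0,0,0.03],"rot": [0,0,0]}
    - {"offset": [0,0,0.02],"rot": [0,0,0]}
    - {"offset": [0,0,0.015],"rot": [0,0,0]}
    - {"offset": [0,0,0.008],"rot": [0,0,0]}
    - {"offset": [0,0,0.005],"rot": [0,0,0]}
    - {"offset": [0,0,0.003],"rot": [0,0,0]}

```text
t: 10.65
tool_pos: [0.4748, -0.2048, 0.0223]
eef_rot: [[0.88, 0.474, -0.002], [0.474, -0.88, 0.001], [-0.001, -0.001, -1.0]]
wrist_force: [-12.2, 6.5, 35.5]
grip_width: 0.0882
grip_force: 17.5
```

servo_tool:
  moves:
    - {"offset": [0,0,0],"rot": [0,0,0]}
    - {"offset": [0,0,0],"rot": [0,0,0]}
    - {"offset": [0,0,0],"rot": [0,0,0]}
    - {"offset": [0,0,0],"rot": [0,0,0]}
    - {"offset": [0,0,0],"rot": [0,0,0]}
    - {"offset": [0,0,0],"rot": [0,0,0]}
    - {"offset": [0,0,0],"rot": [0,0,0]}
    - {"offset": [0,0,0],"rot": [0,0,0]}
    - {"offset": [0,0,0],"rot": [0,0,0]}
    - {"offset": [0,0,0],"rot": [0,0,0]}
  jaw: 1

```text
t: 11.65
tool_pos: [0.4757, -0.2048, 0.0224]
eef_rot: [[0.881, 0.474, 0.002], [0.474, -0.881, 0.0], [0.001, 0.001, -1.0]]
wrist_force: [-2.0, 2.8, 5.5]
grip_width: 0.0485
grip_force: 31.0
```

Gripped: the opening is 48.5 mm and the tips are about 22 mm ahead of the TCP. Now lifting and carrying.

servo_tool:
  moves:
    - {"offset": [0,0,-0.01],"rot": [0,0,0]}
    - {"offset": [0,0,-0.03],"rot": [0,0,0]}
    - {"offset": [0,0,-0.04],"rot": [0,0,0]}
    - {"offset": [0,0,-0.04],"rot": [0,0,0]}
    - {"offset": [0,0,-0.04],"rot": [0,0,0]}
    - {"offset": [0.01,-0.01,-0.02],"rot": [0,0,0]}
    - {"offset": [0.02,-0.02,0],"rot": [0,0,0]}
    - {"offset": [0.025,-0.025,0],"rot": [0,0,0]}
    - {"offset": [0.025,-0.025,0],"rot": [0,0,0]}
    - {"offset": [0.025,-0.025,0],"rot": [0,0,0]}

```text
t: 12.65
tool_pos: [0.5175, -0.0615, 0.2015]
eef_rot: [[0.881, 0.474, 0.001], [0.474, -0.881, -0.0], [0.001, 0.001, -1.0]]
wrist_force: [1.6, -0.8, -3.1]
grip_width: 0.0484
grip_force: 30.0
```

servo_tool:
  moves:
    - {"offset": [0.025,-0.025,0],"rot": [0,0,0]}
    - {"offset": [0.025,-0.025,0],"rot": [0,0,0]}
    - {"offset": [0.025,-0.023,0],"rot": [0,0,0]}
    - {"offset": [0.0236,-0.0209,0],"rot": [0,0,0]}
    - {"offset": [0,0,0],"rot": [0,0,0.143]}
    - {"offset": [0,0,0],"rot": [0,0,0.143]}
    - {"offset": [0,0,0],"rot": [0,0,0.143]}
    - {"offset": [0,0,0],"rot": [0,0,0.144]}
    - {"offset": [0,0,0],"rot": [0,0,0]}
    - {"offset": [0,0,0],"rot": [0,0,0]}

```text
t: 13.65
tool_pos: [0.5597, 0.0667, 0.201]
eef_rot: [[0.997, -0.076, 0.0], [-0.076, -0.997, -0.0], [0.0, 0.0, -1.0]]
wrist_force: [0.6, 0.1, -2.5]
grip_width: 0.0485
grip_force: 30.0
```

```bash
python3 - <<'E'
from h import *
s=read_state(); print(s["t"],s["tool_pos"],s["eef_rot"],s["wrist_force"])
f=grab_frame("wrist"); g=grab_frame("side")
P=cloud(f); I=f["img"].astype(int); T=s["tool_pos"]
near=(f["z_map"]>0)&(np.hypot(P[...,0]-T[0],P[...,1]-T[1])<.045)
zt=T[2]-.022+.028
t=near&(abs(P[...,2]-zt)<.006); A=P[t][:,:2].astype(np.float32)*1000
print("ring top",t.sum(), np.median(P[t][:,2]) if t.sum() else 0, cv2.minEnclosingCircle(A) if t.sum() else 0)
br=near&(I[...,0]-I[...,2]>60)&(P[...,2]>zt-.03)&(P[...,2]<zt); print("brass",br.sum(),P[br].mean(0) if br.sum() else 0)
G=cloud(g); J=g["img"].astype(int)
n2=(g["z_map"]>0)&(np.hypot(G[...,0]-T[0],G[...,1]-T[1])<.045)
b2=n2&(J[...,0]-J[...,2]>60)&(J[...,1]>80)&(G[...,2]>.15)&(G[...,2]<.23); print("side brass",b2.sum(),G[b2].mean(0) if b2.sum() else 0)
for ff in (f,g):
  for n in ["collar_center","collar_screw","shaft_top"]:
    for r in tip_of(n,ff)[:6]:
        q=w(ff,r["xyz"])
        if np.hypot(*(q-T)[:2])<.06: print(n,round(r["p"],2),q)
a=cv2.resize(cv2.cvtColor(g["img"],cv2.COLOR_RGB2BGR)[100:300,220:420],(400,400)); b=cv2.resize(cv2.cvtColor(f["img"],cv2.COLOR_RGB2BGR)[100:400,170:470],(400,400))
cv2.imwrite("pics/m3.png",np.hstack([a,b]))
E
```

```text
13.65 [0.5597 0.0667 0.201 ] [[ 0.9971 -0.0756  0.0003]
 [-0.0756 -0.9971 -0.0001]
 [ 0.0003  0.0001 -1.    ]] [ 0.617   0.0816 -2.5165]
ring top 6548 0.2067800411341037 ((563.3786010742188, 66.06053161621094), 40.365299224853516)
brass 670 [0.5316 0.0681 0.1985]
side brass 40 [0.5285 0.0654 0.1937]
collar_screw 0.71 [0.526  0.0679 0.1912]
shaft_top 0.75 [0.5626 0.0702 0.1219]
collar_center 0.64 [0.5627 0.0689 0.1879]
collar_screw 0.54 [0.5282 0.0691 0.1901]
shaft_top 0.73 [0.5648 0.0692 0.1249]
```

View pics/m3.png

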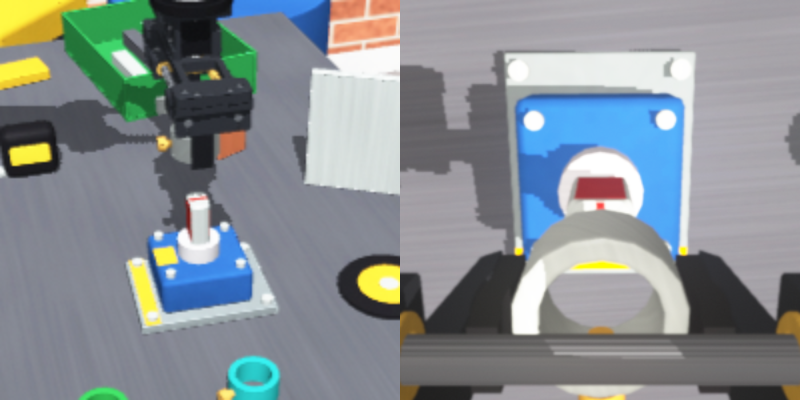

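The collar is in hand with its screw toward the yellow side, and the shaft's red line runs fore and aft with a red flat facing −x. I'll fit the ring and shaft in one picture to centre them.

```bash
python3 - <<'E'
from h import *
from scipy.optimize import least_squares
s=read_state(); T=s["tool_pos"]
f=grab_frame("wrist"); P=cloud(f); I=f["img"].astype(int)
ok=(f["z_map"]>0); r=np.hypot(P[...,0]-T[0],P[...,1]-T[1])
t=ok&(I.min(-1)>110)&(np.ptp(I,axis=-1)<40)&(r<.035)&(P[...,2]>.195)&(P[...,2]<.22)
z=P[t][:,2]; print("z hist",np.histogram(z,12))
zt=np.percentile(z,90); tt=t&(abs(P[...,2]-zt)<.0025); A=P[tt][:,:2]
print(zt,len(A),A.min(0),A.max(0))
# ring band fit: radii must be in [17.5,25]
def cost(c):
    d=np.hypot(*(A-c).T); return np.maximum(d-.025,0)+np.maximum(.0175-d,0)
cs=[(cost(T[:2]+[a,b]).sum()*1000,a,b) for a in np.arange(-.005,.0051,.0005) for b in np.arange(-.005,.0051,.0005)]
cs.sort(); best=[c for c in cs if c[0]<cs[0][0]*1.1+1]; print(cs[0],np.mean(best,0))
c=T[:2]+cs[0][1:]
br=ok&(I[...,0]-I[...,2]>60)&(r<.045)&(r>.02)&(P[...,2]>.183)&(P[...,2]<.2); print("brass",br.sum(),P[br].mean(0))
b=ok&(P[...,2]>0.072)&(P[...,2]<0.078)&(np.hypot(P[...,0]-.56,P[...,1]-.066)<.03)
B=P[b][:,:2]; print("boss",len(B),B.min(0),B.max(0))
m=ok&(P[...,2]>0.118)&(P[...,2]<0.128)&(np.hypot(P[...,0]-.56,P[...,1]-.066)<.03); M=P[m][:,:2]; print("shaft",m.sum(),M.min(0),M.max(0))
fl=ok&(I[...,0]>90)&(I[...,1]<70)&(P[...,2]>.08)&(P[...,2]<.116)&(np.hypot(P[...,0]-.56,P[...,1]-.066)<.03)
F=P[fl]; print("flat",len(F),F.mean(0)); 
if len(F)>10:
    u,d,v=np.linalg.svd(F-F.mean(0)); print(v[2])
E
```

```text
z hist (array([ 137,  137,  142,  126,  134,  140,  155,  145,  412, 2021, 1769,
         77]), array([0.195 , 0.1962, 0.1973, 0.1985, 0.1997, 0.2008, 0.202 , 0.2031,
       0.2043, 0.2055, 0.2066, 0.2078, 0.209 ]))
0.20725010547931852 4178 [0.5346 0.0418] [0.5842 0.091 ]
(np.float64(11.197280427612744), np.float64(-0.0005000000000000039), np.float64(-0.0005000000000000039)) [11.1973 -0.0005 -0.0005]
brass 429 [0.5256 0.0687 0.1985]
boss 1218 [0.5482 0.0437] [0.583  0.0891]
shaft 499 [0.5613 0.0505] [0.5712 0.0819]
flat 441 [0.5704 0.0655 0.0997]
[-0.9971  0.0755  0.0013]
```

Fit results:

| Item | Position or yaw |
|---|---|
| Collar centre | (0.5592, 0.0662) |
| Shaft axis | (0.5604, 0.0663) |
| Flat yaw | −0.0755 |
| Screw yaw | −0.074 |

That leaves a 1 mm shift in tool x, then I lower.

servo_tool:
  moves:
    - {"offset": [0.001,0,0.02],"rot": [0,0,0]}
    - {"offset": [0,0,0.02],"rot": [0,0,0]}
    - {"offset": [0,0,0.012],"rot": [0,0,0]}
    - {"offset": [0,0,0.004],"rot": [0,0,0]}
    - {"offset": [0,0,0.004],"rot": [0,0,0]}
    - {"offset": [0,0,0.004],"rot": [0,0,0]}
    - {"offset": [0,0,0.004],"rot": [0,0,0]}
    - {"offset": [0,0,0.003],"rot": [0,0,0]}
    - {"offset": [0,0,0.003],"rot": [0,0,0]}
    - {"offset": [0,0,0],"rot": [0,0,0]}

```text
t: 15.1
tool_pos: [0.5605, 0.0667, 0.1263]
eef_rot: [[0.997, -0.079, -0.001], [-0.079, -0.997, -0.0], [-0.001, 0.0, -1.0]]
wrist_force: [-0.0, 0.0, -2.9]
grip_width: 0.0483
grip_force: 30.0
```

It slid on freely and the screw tip is past the shaft's end. Continuing down.

servo_tool:
  moves:
    - {"offset": [0,0,0.006],"rot": [0,0,0]}
    - {"offset": [0,0,0.006],"rot": [0,0,0]}
    - {"offset": [0,0,0.005],"rot": [0,0,0]}
    - {"offset": [0,0,0.004],"rot": [0,0,0]}
    - {"offset": [0,0,0.003],"rot": [0,0,0]}
    - {"offset": [0,0,0.002],"rot": [0,0,0]}
    - {"offset": [0,0,0.002],"rot": [0,0,0]}
    - {"offset": [0,0,0.001],"rot": [0,0,0]}
    - {"offset": [0,0,0.001],"rot": [0,0,0]}
    - {"offset": [0,0,0],"rot": [0,0,0]}

```text
t: 16.1
tool_pos: [0.5609, 0.0667, 0.0974]
eef_rot: [[0.997, -0.079, 0.0], [-0.079, -0.997, -0.0], [0.0, -0.0, -1.0]]
wrist_force: [-3.0, -1.1, 3.6]
grip_width: 0.0483
grip_force: 30.0
```

servo_tool:
  moves:
    - {"offset": [0,0,0.001],"rot": [0,0,0]}
    - {"offset": [0,0,0.001],"rot": [0,0,0]}
    - {"offset": [0,0,0],"rot": [0,0,0]}
    - {"offset": [0,0,0],"rot": [0,0,0]}
    - {"offset": [0,0,0],"rot": [0,0,0]}
    - {"offset": [0,0,0],"rot": [0,0,0]}
    - {"offset": [0,0,0],"rot": [0,0,0]}
    - {"offset": [0,0,0],"rot": [0,0,0]}
    - {"offset": [0,0,0],"rot": [0,0,0]}
    - {"offset": [0,0,0],"rot": [0,0,0]}

```text
t: 17.1
tool_pos: [0.5609, 0.0667, 0.0974]
eef_rot: [[0.997, -0.079, 0.0], [-0.079, -0.997, -0.0], [0.0, 0.0, -1.0]]
wrist_force: [-8.3, -0.2, 14.4]
grip_width: 0.0486
grip_force: 30.0
```

```bash
python3 - <<'E'
from h import *
s=read_state(); T=s["tool_pos"]; print(s["t"],T,s["wrist_force"],s["grip_force"])
f=grab_frame("wrist"); g=grab_frame("side"); P=cloud(f); I=f["img"].astype(int)
r=np.hypot(P[...,0]-T[0],P[...,1]-T[1])
t=(f["z_map"]>0)&(I.min(-1)>110)&(np.ptp(I,axis=-1)<40)&(r<.027)&(r>.016)&(P[...,2]>.095)&(P[...,2]<.11)
A=P[t]; print("top z",np.percentile(A[:,2],[50,90]),A.min(0),A.max(0))
br=(f["z_map"]>0)&(I[...,0]-I[...,2]>60)&(r<.045)&(r>.026)&(P[...,2]>.075)&(P[...,2]<.1); print("brass",br.sum(),P[br].mean(0) if br.sum() else 0)
a=cv2.resize(cv2.cvtColor(g["img"],cv2.COLOR_RGB2BGR)[150:300,240:390],(400,400)); b=cv2.resize(cv2.cvtColor(f["img"],cv2.COLOR_RGB2BGR)[100:400,170:470],(400,400))
cv2.imwrite("pics/m4.png",np.hstack([a,b]))
E
```

```text
17.1 [0.5609 0.0667 0.0974] [-8.2553 -0.1719 14.3628] 29.97726396228252
top z [0.1031 0.104 ] [0.5538 0.041  0.0951] [0.5854 0.0908 0.1095]
brass 350 [0.5255 0.0689 0.0958]
```

View pics/m4.png

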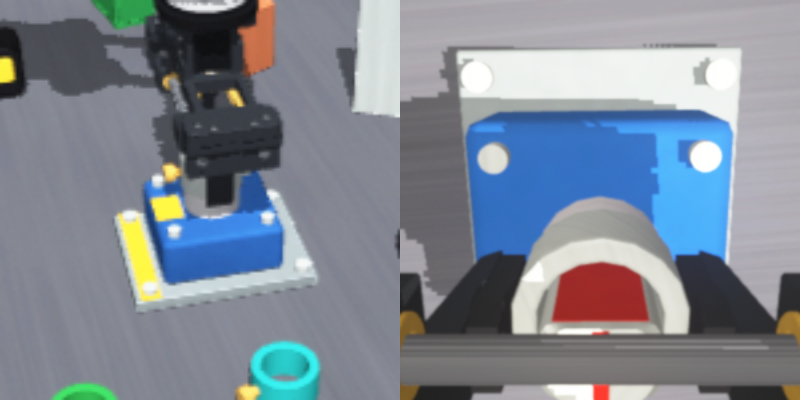

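The collar sits on the boss with its top at z = 0.103 (75 + 28 mm). The screw is on the yellow side over the flat, pressed with about 17 N. Handing in.

```bash
python3 -c "
from plant import *
print(sign_off())"
```

```text
the job is handed in; nothing more can be done
None
```

The job is handed in at about 17 s of robot time. The steel collar is on the bearing face, with its screw over the flat on the yellow side, still gripped at 30 N and pressed down with about 17 N. The sign-off gave no verdict.

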